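# Square up a bearer for a cheese-ripening rack

### The job

We are making up a ladder frame for the cheese racks: take the loose wooden bearer and push its steel-bushed hole down over the spigot beside the clamped upright, until the bearer lies flat on the bench. Then press the blue carpenter's square into the inside corner, level and down near the bench, until one leg lies flush along the upright and the other flush along the bearer and the bearer stands true at right angles to the upright, and finish while still gripping the square and pressing it firmly home, so that the screw can be driven. Leave the cheeses and the tin of screws where they are.

Things in the scene. Friction and masses are not known exactly. Their poses are not given: they have to be found in the camera images.
- upright: Fixed pale batten 45 mm wide, 40 high, 520 long, clamped to the bench. Origin: at bench level on the axis of its spigot. +y runs along the upright; +x points square at its inner face, 75 mm away; the fitted bearer lies along -x. Two dark holdfasts about 106 mm high clamp it from its far side, 240 and 460 mm along +y.
- corner (a point): Inside corner, 20 mm above the bench, where the upright's inner face meets the inner face of the fitted, squared bearer. Axes as upright: the upright runs on for 477 mm along +y (45 mm the other way), the fitted bearer runs along -x. The square belongs between +y and -x.
- spigot (a point): Tip of the fixed vertical steel spigot, 37 mm above the bench: 18 mm diameter up to 26 mm high, above that a bullet nose narrowing to 6 mm at the tip. It stands on a steel tongue 36 mm wide, 5 mm thick, that comes from under the upright and ends 25 mm past the spigot. From here the corner is 75 mm along +x, 22.5 mm along +y.
- bearer_mid (a point): Centre (half-way up) of the loose pale wooden bearer, 250 mm long, 45 wide, 40 high, about 0.22 kg, lying flat. x runs along it, +x towards the end with the bushed hole; z up. Fitted, +x points at the upright with a 5 mm gap left to it, and the bearer can still swing several degrees about the spigot.
- bearer_eye (a point): Centre (half-way up) of the bearer's vertical 20 mm through hole with a steel flange on top: 55 mm along +x from bearer_mid, 70 mm from that end. The underside is cut away 6.5 mm deep over the last 105 mm of this end to clear the tongue. Fully home the bearer lies on the bench, this point 20 mm above it.
- square_bar (a point): Middle (half-way up) of the diagonal bar of the blue triangular square: three bars 20 mm wide and 20 high round an open middle, about 0.28 kg, lying flat. x and y run along its legs, away from the right angle. Grip here: the bar runs along (-1,1), the fingers close along (1,1), one in the open middle. 77.9 mm along x and y from square_corner.
- square_corner (a point): Where the outer faces of the square's two 170 mm legs meet, 10 mm up (the tip itself is cut back 8 mm). +x runs along the leg with a thin lip rising to 30 mm, which goes against the upright; +y along the leg that goes against the bearer. Home, it meets the corner in plan, its +x along the corner's +y.
- tomme_mid (a point): Centre of a small round grey-rinded cheese, 108 mm in diameter, 50 mm high; to be left alone.
- wedge_mid (a point): Centre of a block of yellow cheese, 110 x 45 mm, 70 mm high, beyond the upright's end; to be left alone.
- tin_mid (a point): Centre of a small open green tin of brass screws, 80 x 55 mm, 35 mm high, beyond the upright; to be left alone.

How it is judged:
On the way, in this order (a step that is already met when the one before it is completed fails the run):
1. the bearer's hole is over the spigot and the bearer lies flat on the bench (horizontal distance between bearer_eye and spigot below 0.0035 m and height (world z) of bearer_eye below 0.024 m and angle between bearer_eye's own z axis and vertical below 0.035 rad), for 0.2 s.
2. the square is pressed into the corner against both the upright and the bearer, and the bearer is square (all of step 1 and angle between the x axis of bearer_eye and the x axis of corner, either way round below 0.017 rad and angle between the x axis of square_corner and the y axis of corner, either way round below 0.017 rad and x of square_corner in the frame of corner between -0.004 and 0.004 m and y of square_corner in the frame of corner between -0.005 and 0.005 m and height (world z) of square_corner below 0.03 m and angle between square_corner's own z axis and vertical below 0.05 rad and contact force between square and upright above 1.5 N and contact force between square and bearer above 1.5 N and contact force between the fingers and square above 12 N), for 0.3 s.
At the end, for the whole second after the job is handed in: Bearer down on the bench (4 mm) over the spigot, square to the upright within 1 degree; the square level, within 20 mm of the bench, in the corner (within 4 to 5 mm, 1 degree), pressing on upright and bearer with over 1.5 N each; gripped with over 12 N; all still (all of step 2 and linear speed of each of square, bearer below 0.01 m/s); the arm keeps its last pose, push and grip.
It fails at once if the round cheese is moved more than 30 mm (distance of tomme_mid from where it was at the start of the episode above 0.03 m).
It fails at once if the block of cheese is moved more than 30 mm (distance of wedge_mid from where it was at the start of the episode above 0.03 m).
It fails at once if the tin of screws is moved more than 30 mm (distance of tin_mid from where it was at the start of the episode above 0.03 m).
It also fails if it takes over 58 s, if anything falls off the work surface, if the arm or the gripper's body presses on something with over 40 N, if the wrist force passes 120 N, or if a joint passes its speed limit or range.

### The arm

A 6-joint arm with a two-finger parallel gripper is mounted at the origin on the work surface. World frame = base frame: x ahead of the robot, y to its left, z up, the work surface at z = 0. Lengths are in m, angles in rad, forces in N, time in s.
With the tool pointing down it reaches from about 0.2 to 0.875 m from the base axis. Payload 3.4 kg.
Tool frame: the origin (TCP) lies at the very end of the fingers, on their centre line; the grasp point (between the pads) lies 19 mm behind it (grip_depth is the distance from the TCP to the grasp point, in m); z points along the fingers, y is the direction in which the jaws open and shut (so a half turn about z gives the same grasp; the last joint's range is limited). The gripper opens to 94 mm and grips with 3 to 60 N. Pads are 16 mm wide; open, the fingers measure 119 mm over their backs; the gripper's body (75 mm by 177 mm) begins 78 mm behind the grasp point.
Start: joints at [1.047, 0.276, 1.505, -0, 1.361, -0.121], TCP at [0.225, 0.529, 0.205] pointing down, gripper open.
Joint ranges: [-2.89, 2.89], [-0.75, 2.08], [0.22, 2.7], [-1.18, 4.32], [0.11, 2.71], [-2.7, 2.7]. Speed limits (rad/s): [2.57, 2.57, 3.14, 3.14, 3.14, 3.14].

### API

Orientations are given as a unit quaternion [w, x, y, z].
In Python, from workcell import * gives the robot as it stands.
- The arm moves only by the tool step_arm, never from a script. Its arguments are lists of equal length, an entry for each row: "translation": the shift along the tool's x, y, z in m, a list of three; "rot": the turn, a rotation vector about the tool's x, y, z in degrees, a list of three. In form: {"translation": [[dx, dy, dz], ...], "rot": [[rx, ry, rz], ...]}. A call has 1 to 12 rows; each row shifts and turns the commanded pose from where the row before left it, along the tool's axes as they then stand; what a row does not reach is not made up. A row lasts 1/12 s, in which the tool goes at most 41.7 mm and 7.16 degrees, less where a joint would pass 70% of its speed; a pose out of reach is approached as far as the arm can. A call with a gripper value outside its range is refused whole. "hand" is the closure, from 0 (fully open) to 1 (shut), set as the call begins (left out, the last holds). The fingers move at their own pace and stop on an object; the grip force is fixed at half the most. Time passes only in rows, so rows that do not move let the fingers close. It gives the time, the measured TCP pose, the force and the opening at its end, in the units of the state.
- read_state(): the state, without advancing time (a new reading comes with each control period).
- grab_frame(name): name is "scene" or "side" or "wrist"; returns a dict with "img" (400x640x3 uint8, red, green, blue), "camera_matrix" (3x3 intrinsics, pixels), "rvec" (rotation vector, rad) and "tvec" (3), from world to camera coordinates, as OpenCV has them. Camera axes: x right, y down, z forward; pixel columns grow to the right and rows downward; lengths in m; the calibration is good to about 2 mm. A picture is of the moment at which its call begins. There is no depth.
- job_done(): hands the job in, once; it reports no verdict.
The state is a dict: "t": time; "joint_pos": joint angles; "qvel": joint speeds; "joint_efforts": joint torques, N m; "tool_pos": TCP position; "eef_rot": TCP orientation; "force": force on the tool from outside, world axes, zero at the start; "wrist_torque": the same for the moment, N m; "finger_gap": opening from 0.0 (shut) to 1.0 (fully open).
Only numpy, scipy, OpenCV 4.12 (cv2) and the standard library are available. Lean on these libraries where they do the work, as an engineer would, in place of code of your own. Each camera call takes 0.05 s, during which the arm holds its last target. There are 200 camera calls.

## Working session

There is one attempt and no reset: what is moved stays moved. The work goes in short steps, Python scripts to look and compute and a tool call to move; the robot and the scene stay as the last step left them, time stands still between calls to the robot, and variables do not carry over. Pictures are saved under pics/ and viewed, about 8 in all and at most 12, crops included, and the job is handed in when it is done.

Besides the shell and the picture viewer there is one more tool, called after ">>>" as name(argument=value, ...) on one line, values as JSON. step_arm: Moves the arm, as the interface text tells. Its arguments: {"type":"object","properties":{"translation":{"type":"array"},"rot":{"type":"array"},"hand":{"type":"number"}},"required":["translation","rot"]}

```bash
mkdir -p pics
cat > h.py <<'E'
from workcell import *
import numpy as np, cv2
from scipy.spatial.transform import Rotation as R
def cam(f):
    M=cv2.Rodrigues(np.array(f["rvec"],float))[0]; return np.array(f["camera_matrix"],float),M,np.array(f["tvec"],float).ravel()
def ray(f,uv):
    K,M,t=cam(f); d=M.T@np.linalg.solve(K,[uv[0],uv[1],1.]); return -M.T@t,d
def onz(f,uv,z):
    c,d=ray(f,uv); return c+d*(z-c[2])/d[2]
def tri(obs):
    A=np.zeros((3,3));b=np.zeros(3)
    for f,uv in obs:
        c,d=ray(f,uv);d/=np.linalg.norm(d);P=np.eye(3)-np.outer(d,d);A+=P;b+=P@c
    return np.linalg.solve(A,b)
def proj(f,p):
    K,M,t=cam(f); q=K@(M@np.array(p,float)+t); return q[:2]/q[2]
def save(n,f):
    cv2.imwrite(f"pics/{n}.png",f["img"][:,:,::-1]); import pickle; pickle.dump({k:f[k] for k in f},open(f"pics/{n}.pkl","wb"))
def load(n):
    import pickle; return pickle.load(open(f"pics/{n}.pkl","rb"))
E
python3 - <<'E'
from h import *
for n in ["scene","side","wrist"]: 
    f=grab_frame(n); save(n+"0",f); K,M,t=cam(f); print(n,(-M.T@t).round(3),M[2].round(2))
s=read_state(); print(s)
E
```

```text
scene [0.862 0.436 0.915] [-0.27 -0.49 -0.83]
side [0.549 0.587 0.801] [ 0.01 -0.65 -0.76]
wrist [0.163 0.555 0.384] [ 0.22 -0.09 -0.97]
{'t': 0.15, 'joint_pos': array([ 1.04700234e+00,  2.76440619e-01,  1.50581977e+00,  1.06152127e-05,
        1.36066698e+00, -1.20978298e-01]), 'qvel': array([-0.00067368, -0.00104216, -0.00175754, -0.00125681, -0.00117892,
        0.00060229]), 'joint_efforts': array([ 2.60391964e-03, -4.04926586e+01, -2.37433398e+01,  7.01824506e-02,
        3.16041824e-02, -8.93682704e-05]), 'tool_pos': array([0.22519123, 0.52862807, 0.20481762]), 'eef_rot': array([-2.16362044e-04,  2.00049957e-01,  9.79785471e-01, -6.31332213e-04]), 'force': array([-0.6346294 , -0.55391126, -0.20510545]), 'wrist_torque': array([0.05668306, 0.00194703, 0.02050139]), 'finger_gap': 1.0009939685912403}
```

View pics/scene0.png

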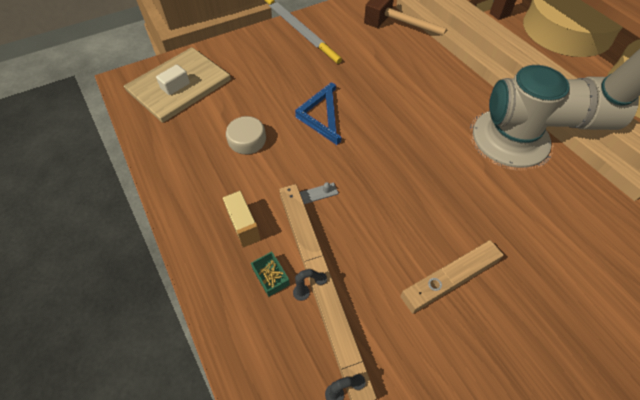

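View pics/side0.png

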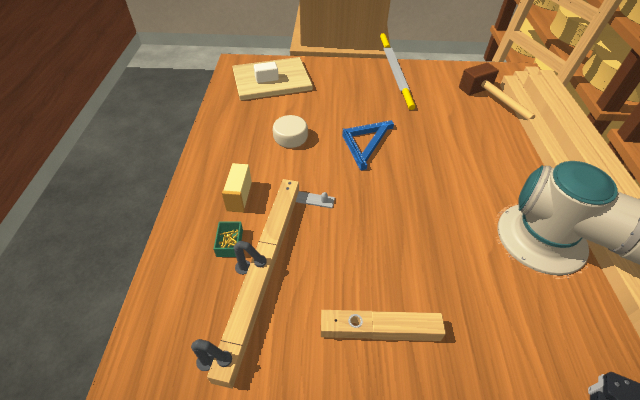

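The scene and side views show the spigot at (332,187) in scene and (324,198) in side. The bearer hole is at (435,284) and (354,321), and the square is at about (325,112) and (367,143). I'll enlarge these.

Run:
```python
from h import *
a=load("scene0")["img"];b=load("side0")["img"]
def c(i,u,v,w,h,s): 
    return cv2.resize(i[v:v+h,u:u+w],None,fx=s,fy=s,interpolation=cv2.INTER_CUBIC)
# bearer 130x100 x3 ; 
top=np.hstack([c(a,390,225,130,95,3),c(b,315,285,135,95,3)])
bot=np.hstack([c(a,270,75,130,100,3),c(b,300,110,135,100,3)])
o=np.vstack([top,bot]);print(o.shape)
cv2.imwrite("pics/crop1.png",o[:,:,::-1])
top=np.hstack([c(a,270,170,100,100,4),c(b,260,165,100,100,4)])
cv2.imwrite("pics/crop2.png",top[:,:,::-1])
```

```text
(585, 795, 3)
```

View pics/crop1.png

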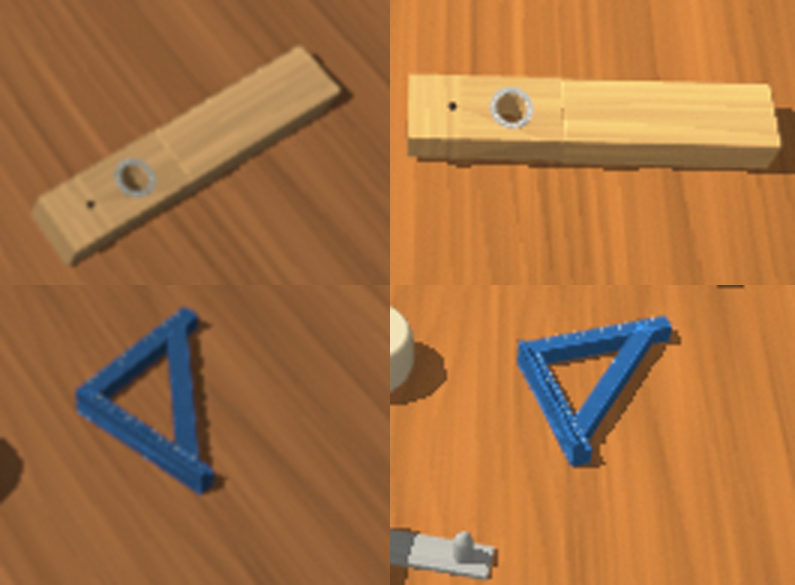

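View pics/crop2.png

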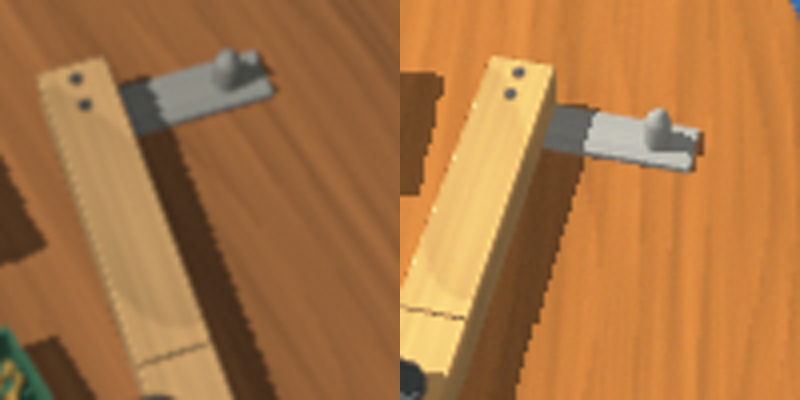

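Run:
```python
from h import *
a=load("scene0");b=load("side0")
P={}
for n,u,v in [("eye",(435.3,284.3),(355.7,320.7)),("dot",(420,293),(335.7,320)),("bc_far",(490,240),(441.7,313.3)),("bc_near",(504,255.7),(444.3,332.3)),
 ("spig",(327,183),(324.2,192.5)),("up_in",(296.2,184.5),(298.7,181.2)),("up_out",(279.5,188.5),(282.7,179.5))]:
    p=tri([(a,u),(b,v)]);P[n]=p;print(n,p.round(4),(proj(a,p)-u).round(1),(proj(b,p)-v).round(1))
print("far end up inner",onz(a,(328,269.5),.04))
for n,z,u,v in [("sqc",.02,(296.7,111.7),(344,130)),("sqA",.02,(333,84),(392,122)),("sqB",.03,(340,141),(364,162))]:
    print(n,onz(a,u,z).round(4),onz(b,v,z).round(4),tri([(a,u),(b,v)]).round(4))
```

```text
eye [0.478  0.2558 0.0392] [-0.   0.1] [ 0.  -0.1]
dot [0.5186 0.2555 0.0385] [-0.   0.1] [ 0.  -0.1]
bc_far [0.2975 0.2298 0.0338] [-0.   0.3] [ 0.2 -0.3]
bc_near [0.3046 0.2773 0.0478] [ 0.  -0.3] [-0.2  0.3]
spig [ 0.5511 -0.0948  0.0351] [-0.   0.3] [ 0.1 -0.2]
up_in [ 0.6214 -0.1289  0.0371] [ 0.  -0.3] [-0.2  0.3]
up_out [ 0.6645 -0.1382  0.0343] [-0.1  0.4] [ 0.2 -0.3]
far end up inner [0.6656239  0.11300656 0.04      ]
sqc [ 0.4977 -0.3698  0.02  ] [ 0.4966 -0.3714  0.02  ] [ 0.497  -0.3711  0.0195]
sqA [ 0.3458 -0.4207  0.02  ] [ 0.3429 -0.4187  0.02  ] [ 0.341  -0.4286  0.0121]
sqB [ 0.4483 -0.2041  0.03  ] [ 0.4412 -0.2199  0.03  ] [ 0.446  -0.2058  0.0363]
```

View pics/wrist0.png

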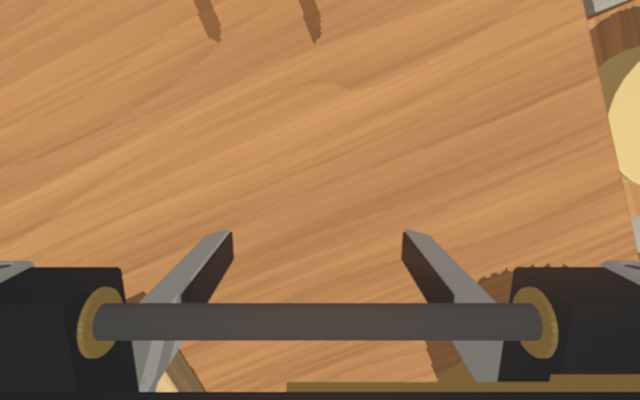

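Bearer eye measures (0.478, 0.256, 0.039), spigot tip (0.551, −0.095, 0.035) and upright at 79.7°. These agree with the heights and the 75 mm offset given. I'll move above the bearer now.

>>> step_arm(translation=[[-0.02424,-0.0144,0.0046],[-0.02424,-0.0144,0.0046],[-0.02424,-0.0144,0.0046],[-0.02424,-0.0144,0.0046],[-0.02424,-0.0144,0.0046],[-0.02424,-0.0144,0.0046],[-0.02424,-0.0144,0.0046],[-0.02424,-0.0144,0.0046],[-0.02424,-0.0144,0.0046],[-0.02424,-0.0144,0.0046],[-0.02424,-0.0144,0.0046],[-0.02424,-0.0144,0.0046]], rot=[[0,0,0],[0,0,0],[0,0,0],[0,0,0],[0,0,0],[0,0,0],[0,0,0],[0,0,0],[0,0,0],[0,0,0],[0,0,0],[0,0,0]], hand=0)

```text
t: 1.15
tool_pos: [0.4257, 0.2547, 0.1499]
eef_rot: [-0.0, 0.2, 0.98, -0.0]
force: [0.3, -0.8, 0.9]
finger_gap: 0.997
```

>>> step_arm(translation=[[0,0,0],[0,0,0],[0,0,0],[0,0,0],[0,0,0],[0,0,0]], rot=[[0,0,-5.9],[0,0,-5.9],[0,0,-5.9],[0,0,-5.9],[0,0,0],[0,0,0]])

```text
t: 1.65
tool_pos: [0.4251, 0.2559, 0.1501]
eef_rot: [-0.0, -0.003, 1.0, -0.0]
force: [0.4, 0.0, -0.1]
finger_gap: 1.001
```

Run:
```python
from h import *
f=grab_frame("wrist");save("w1",f)
for p in [(0.478,.2558,.04),(.5186,.2555,.04),(.298,.2298,.04),(.303,.2773,.04)]: print(proj(f,p).round(0))
```

```text
[316. 255.]
[316. 295.]
[285.  40.]
[345.  47.]
```

View pics/w1.png

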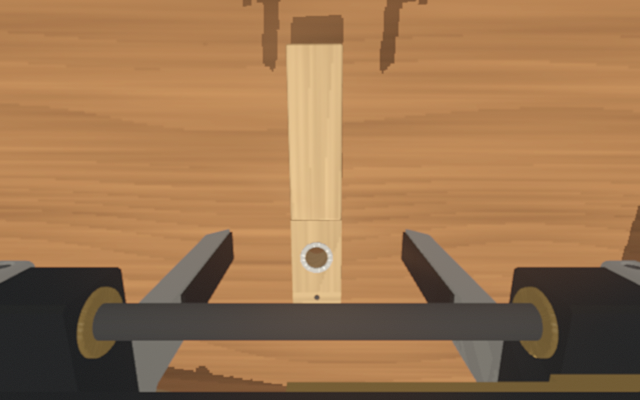

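The wrist view shows the bearer centred between the fingers and aligned with them. Its eye is at (316,258) against a predicted (316,255). I'll descend and grip.

>>> step_arm(translation=[[0,0,0.025],[0,0,0.025],[0,0,0.025],[0,0,0.025],[0,0,0.025],[0,0,0.013],[0,0,0],[0,0,0]], rot=[[0,0,0],[0,0,0],[0,0,0],[0,0,0],[0,0,0],[0,0,0],[0,0,0],[0,0,0]])

```text
t: 2.37
tool_pos: [0.4249, 0.256, 0.0119]
eef_rot: [-0.001, -0.004, 1.0, -0.0]
force: [0.2, 0.0, 1.4]
finger_gap: 1.006
```

>>> step_arm(translation=[[0,0,0],[0,0,0],[0,0,0],[0,0,0],[0,0,0],[0,0,0],[0,0,0],[0,0,0],[0,0,0],[0,0,0]], rot=[[0,0,0],[0,0,0],[0,0,0],[0,0,0],[0,0,0],[0,0,0],[0,0,0],[0,0,0],[0,0,0],[0,0,0]], hand=1)

```text
t: 3.2
tool_pos: [0.4253, 0.2557, 0.0124]
eef_rot: [0.0, -0.005, 1.0, -0.0]
force: [-0.8, -1.4, 2.3]
finger_gap: 0.479
```

>>> step_arm(translation=[[0,0,-0.01],[0,0,-0.02],[0,0,-0.02],[0,0,-0.02],[0,0,-0.01],[0,0,0]], rot=[[0,0,0],[0,0,0],[0,0,3.6],[0,0,3.6],[0,0,3.6],[0,0,0]])

```text
t: 3.7
tool_pos: [0.4267, 0.2569, 0.0941]
eef_rot: [0.002, 0.09, 0.996, 0.001]
force: [-0.3, -0.1, -2.9]
finger_gap: 0.477
```

>>> step_arm(translation=[[-0.0131,-0.0324,0],[-0.0131,-0.0324,0],[-0.0131,-0.0324,0],[-0.0131,-0.0324,0],[-0.0131,-0.0324,0],[-0.0131,-0.0324,0],[-0.0131,-0.0324,0],[-0.0131,-0.0324,0],[-0.0131,-0.0324,0],[-0.0131,-0.0324,0],[0,0,0.02],[0,0,0]], rot=[[0,0,0],[0,0,0],[0,0,0],[0,0,0],[0,0,0],[0,0,0],[0,0,0],[0,0,0],[0,0,0],[0,0,0],[0,0,0],[0,0,0]])

```text
t: 4.7
tool_pos: [0.4941, -0.0872, 0.0687]
eef_rot: [-0.003, 0.091, 0.996, 0.001]
force: [-0.2, 0.3, -2.8]
finger_gap: 0.476
```

Run:
```python
from h import *
a=grab_frame("scene");b=grab_frame("side");save("s2",a);save("d2",b)
s=read_state();print(s["tool_pos"],s["eef_rot"],s["force"])
def c(i,u,v,w,h,k): return cv2.resize(i[v:v+h,u:u+w],None,fx=k,fy=k,interpolation=cv2.INTER_CUBIC)
o=np.hstack([c(a["img"],270,110,130,130,3),c(b["img"],260,120,130,130,3)])
cv2.imwrite("pics/crop3.png",o[:,:,::-1])
```

```text
[ 0.49437847 -0.08543311  0.07056195] [-2.46441305e-03  8.95680944e-02  9.95977229e-01  9.17322290e-04] [ 0.66697943  0.73525044 -2.96257297]
```

View pics/crop3.png

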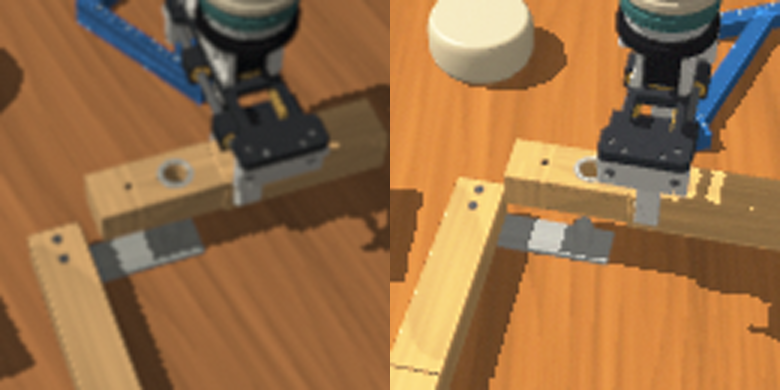

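The eye is at scene (328.3,167.7), half hidden at side (~327.7,176), and the dot is at (312.3,172) and (311.3,174). I'll work out the correction.

Run:
```python
from h import *
a=load("s2");b=load("d2")
e=tri([(a,(328.3,167.7)),(b,(327.7,176))]);d=tri([(a,(312.3,172)),(b,(311.3,174))])
s=read_state();T=R.from_quat(np.roll(s["eef_rot"],-1));p=s["tool_pos"]
print(e,d,p,T.as_matrix().round(4))
z=p[2]+.028
print("z plane",z,onz(a,(328.3,167.7),z),onz(a,(312.3,172),z),onz(b,(311.3,174),z))
sp=np.array([.5511,-.0948,.035])
for q in (e,onz(a,(328.3,167.7),z),d+(e-d)*.0408/np.linalg.norm(e-d)): print("shift tool",T.inv().apply((sp-q)).round(4), "eye in tool",T.inv().apply(q-p).round(4))
```

```text
[ 0.54415369 -0.10160637  0.08933708] [ 0.58553466 -0.10786513  0.08951787] [ 0.49437847 -0.08543311  0.07056195] [[-0.9839  0.1784 -0.0047]
 [ 0.1784  0.984   0.0023]
 [ 0.0051  0.0014 -1.    ]]
z plane 0.09856194691834276 [ 0.54810769 -0.09506938  0.09856195] [ 0.58820071 -0.10243285  0.09856195] [ 0.58532578 -0.09839811  0.09856195]
shift tool [-0.0059  0.0079  0.0543] eye in tool [-0.0518 -0.007  -0.019 ]
shift tool [-0.0032  0.0007  0.0635] eye in tool [-0.0544  0.0001 -0.0283]
shift tool [-0.0048  0.0078  0.0543] eye in tool [-0.0528 -0.007  -0.0191]
```

>>> step_arm(translation=[[-0.004,0,0],[0,0,0.012],[0,0,0.012],[0,0,0],[0,0,0.008],[0,0,0.004],[0,0,0]], rot=[[0,0,0],[0,0,0],[0,0,0],[0,0,0],[0,0,0],[0,0,0],[0,0,0]])

```text
t: 5.38
tool_pos: [0.5, -0.0863, 0.0359]
eef_rot: [-0.0, 0.089, 0.996, 0.0]
force: [-0.4, 0.0, -2.6]
finger_gap: 0.48
```

>>> step_arm(translation=[[0,0,0.004],[0,0,0.004],[0,0,0]], rot=[[0,0,0],[0,0,0],[0,0,0]])

```text
t: 5.63
tool_pos: [0.4992, -0.0858, 0.0276]
eef_rot: [-0.001, 0.09, 0.996, 0.001]
force: [-1.8, 4.3, -1.4]
finger_gap: 0.474
```

>>> step_arm(translation=[[0,0,0.004],[0,0,0.004],[0,0,0]], rot=[[0,0,0],[0,0,0],[0,0,0]])

```text
t: 5.88
tool_pos: [0.4991, -0.0857, 0.0195]
eef_rot: [-0.001, 0.09, 0.996, 0.001]
force: [-1.7, 4.5, -3.1]
finger_gap: 0.477
```

>>> step_arm(translation=[[0,0.001,0.004],[0,0,0.003],[0,0,0.001],[0,0,0]], rot=[[0,0,0],[0,0,0],[0,0,0],[0,0,0]])

```text
t: 6.22
tool_pos: [0.4995, -0.0854, 0.0124]
eef_rot: [-0.001, 0.09, 0.996, 0.0]
force: [-3.6, 4.1, 4.4]
finger_gap: 0.478
```

>>> step_arm(translation=[[0,0.0005,0.001],[0,0,0.001],[0,0,0],[0,0,0]], rot=[[0,0,0],[0,0,0],[0,0,0],[0,0,0]])

```text
t: 6.55
tool_pos: [0.4995, -0.0854, 0.0124]
eef_rot: [-0.001, 0.089, 0.996, -0.0]
force: [-7.3, 3.8, 19.9]
finger_gap: 0.48
```

>>> step_arm(translation=[[0,0,0],[0,0,0],[0,0,0],[0,0,0],[0,0,0],[0,0,0]], rot=[[0,0,0],[0,0,0],[0,0,0],[0,0,0],[0,0,0],[0,0,0]], hand=0)

```text
t: 7.05
tool_pos: [0.5009, -0.0856, 0.0101]
eef_rot: [0.0, 0.09, 0.996, -0.0]
force: [0.6, 0.3, -0.3]
finger_gap: 0.866
```

>>> step_arm(translation=[[0,0,-0.02],[0,0,-0.03],[0,0,-0.04],[0,0,-0.04],[0,0,0],[0,0,0]], rot=[[0,0,0],[0,0,0],[0,0,0],[0,0,0],[0,0,0],[0,0,0]])

```text
t: 7.55
tool_pos: [0.5024, -0.086, 0.1425]
eef_rot: [0.003, 0.09, 0.996, -0.001]
force: [-0.1, 0.3, -1.3]
finger_gap: 1.001
```

The bearer is seated: TCP height stopped at 0.0124, the bench reaction was 20 N, and the fitted eye is at about (0.553, −0.095). Next I'll go above the square.

>>> step_arm(translation=[[0.0075,-0.0312,-0.003],[0.0075,-0.0312,-0.003],[0.0075,-0.0312,-0.003],[0.0075,-0.0312,-0.003],[0.0075,-0.0312,-0.003],[0.0075,-0.0312,-0.003],[0.0075,-0.0312,0],[0.0075,-0.0312,0],[0,0,0],[0,0,0],[0,0,0],[0,0,0]], rot=[[0,0,0],[0,0,0],[0,0,0],[0,0,0],[0,0,0],[0,0,0],[0,0,0],[0,0,0],[0,0,7.1],[0,0,7.1],[0,0,7.1],[0,0,7.1]])

```text
t: 8.55
tool_pos: [0.3957, -0.3197, 0.1558]
eef_rot: [-0.002, 0.335, 0.942, 0.001]
force: [-0.3, 0.6, 0.1]
finger_gap: 0.999
```

>>> step_arm(translation=[[0,0,0],[0,0,0],[0,0,0],[0,0,0],[0,0,0],[0,0,0],[0,0,0],[0,0,0],[0,0,0],[0,0,0],[0,0,0],[0,0,0]], rot=[[0,0,7.1],[0,0,7.1],[0,0,7.1],[0,0,7.1],[0,0,7.1],[0,0,7.1],[0,0,7.1],[0,0,7.1],[0,0,7.1],[0,0,7.1],[0,0,7.1],[0,0,0]])

```text
t: 9.55
tool_pos: [0.3961, -0.3194, 0.1561]
eef_rot: [-0.002, 0.852, 0.523, -0.0]
force: [-0.8, -0.5, -1.0]
finger_gap: 1.005
```

Run:
```python
from h import *
f=grab_frame("wrist");save("w3",f);s=read_state();print(s["tool_pos"],R.from_quat(np.roll(s["eef_rot"],-1)).as_matrix().round(3).tolist(),s["joint_pos"].round(2))
a=grab_frame("scene");b=grab_frame("side");save("s3",a);save("d3",b)
```

```text
[ 0.39615889 -0.3194602   0.15635566] [[0.448, 0.894, -0.003], [0.894, -0.448, 0.003], [0.001, -0.003, -1.0]] [-0.82  0.21  1.72  0.    1.21 -0.35]
```

View pics/w3.png

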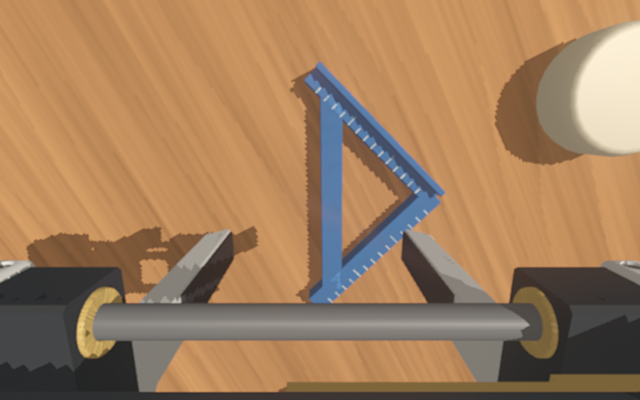

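The wrist view shows the square's bar running vertically at u≈331.5. The lip edge goes (320,63)–(443,192), and the other leg's outer edge goes (440,205)–(330,302). I'll turn these into positions.

Run:
```python
from h import *
f=load("w3");s=read_state();T=R.from_quat(np.roll(s["eef_rot"],-1));p=s["tool_pos"]
b1,b2=onz(f,(331.5,110),.02),onz(f,(331.5,250),.02)
l1,l2=onz(f,(320,63),.03),onz(f,(443,192),.03)
m1,m2=onz(f,(440,205),.02),onz(f,(330,302),.02)
an=lambda v:np.degrees(np.arctan2(v[1],v[0]))
print("bar",b1,b2,an(b1-b2),"lip",l1,l2,an(l1-l2),np.linalg.norm(l1-l2),"leg",m1,m2,an(m2-m1),np.linalg.norm(m1-m2))
A=np.array([(l1-l2)[:2],-(m2-m1)[:2]]).T
k=np.linalg.solve(A,(m1-l2)[:2]);c=l2[:2]+k[0]*(l1-l2)[:2];print("corner",c)
th=np.radians((an(l1-l2)+an(m2-m1)-90+ (360 if an(m2-m1)<0 else 0))/2);print(np.degrees(th))
x=np.array([np.cos(th),np.sin(th)]);y=np.array([-x[1],x[0]])
bm=c+.0779*(x+y);print("bar mid",bm,"tool shift",T.inv().apply(np.r_[bm,p[2]]-p).round(4))
print("bar offset in tool",T.inv().apply(b1-p),T.inv().apply(b2-p))
M=T.as_matrix();print("tool y ang",an(M[:,1]),"want",np.degrees(th)+45-180)
```

```text
bar [ 0.44302669 -0.2566428   0.02      ] [ 0.38403698 -0.3762024   0.02      ] 63.73865278119422 lip [ 0.45081315 -0.21815857  0.03      ] [ 0.5015444  -0.36777888  0.03      ] 108.7300819600316 0.1579870095047049 leg [ 0.49664834 -0.38183315  0.02      ] [ 0.35756254 -0.42638624  0.02      ] -162.23827818959893 0.14604738681837645
corner [ 0.5053632  -0.37904154]
108.24590188521634
bar mid [ 0.40698972 -0.3294484 ] tool shift [-0.0039  0.0137 -0.    ]
bar offset in tool [0.07718555 0.01363983 0.13702904] [-0.05613204  0.01447213  0.13691549]
tool y ang -26.61904178829791 want -26.75409811478366
```

>>> step_arm(translation=[[-0.004,0.014,0.005],[0,0,0.025],[0,0,0.025],[0,0,0.025],[0,0,0],[0,0,0.025],[0,0,0.025],[0,0,0.015],[0,0,0.005],[0,0,0],[0,0,0]], rot=[[0,0,0],[0,0,0],[0,0,0],[0,0,0],[0,0,0],[0,0,0],[0,0,0],[0,0,0],[0,0,0],[0,0,0],[0,0,0]], hand=0.4)

```text
t: 10.62
tool_pos: [0.4083, -0.3308, 0.0092]
eef_rot: [0.001, 0.851, 0.524, 0.0]
force: [0.4, 0.1, 0.9]
finger_gap: 0.599
```

>>> step_arm(translation=[[0,0,0],[0,0,0],[0,0,0],[0,0,0],[0,0,0],[0,0,0],[0,0,0],[0,0,0],[0,0,0]], rot=[[0,0,0],[0,0,0],[0,0,0],[0,0,0],[0,0,0],[0,0,0],[0,0,0],[0,0,0],[0,0,0]], hand=1)

```text
t: 11.37
tool_pos: [0.4063, -0.3293, 0.0084]
eef_rot: [-0.001, 0.851, 0.524, -0.001]
force: [-4.2, 2.1, 5.0]
finger_gap: 0.208
```

Run:
```python
from h import *
s=read_state();M=R.from_quat(np.roll(s["eef_rot"],-1)).as_matrix()
print(s["tool_pos"],M.round(3).tolist(),s["force"],s["finger_gap"],np.degrees(np.arctan2(M[1,1],M[0,1])))
```

```text
[ 0.40631392 -0.32928585  0.00835273] [[0.45, 0.893, -0.003], [0.893, -0.45, 0.002], [0.0, -0.003, -1.0]] [-4.24346169  2.0765801   5.03825442] 0.20836248106270122 -26.73343998599397
```

Gripped: opening 19.6 mm, bar mid within 1 mm of the TCP. Before placing it, I'll check the upright's angle and the seated bearer on the pictures just taken.

Run:
```python
from h import *
a=load("s3")["img"];b=load("d3")["img"]
def c(i,u,v,w,h,k): return cv2.resize(i[v:v+h,u:u+w],None,fx=k,fy=k,interpolation=cv2.INTER_CUBIC)
o=np.hstack([c(a,270,165,140,230,2.5),c(b,200,160,180,230,2.5)]);print(o.shape)
cv2.imwrite("pics/crop4.png",o[:,:,::-1])
```

```text
(575, 800, 3)
```

View pics/crop4.png

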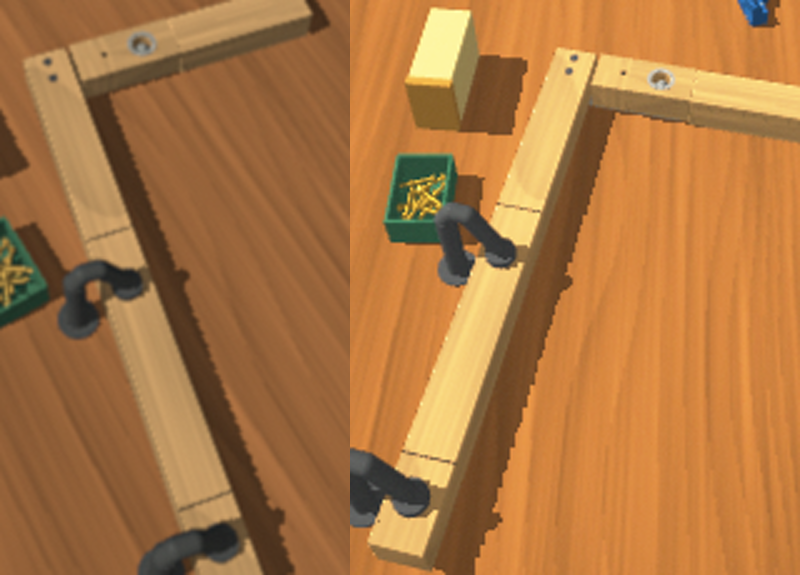

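>>> step_arm(translation=[[0,0,-0.01],[0,0,-0.02],[0,0,-0.02],[0,0,-0.025],[0,0,-0.015],[0,0,0],[0,0,0]], rot=[[0,0,0],[0,0,0],[0,0,0],[0,0,0],[0,0,0],[0,0,0],[0,0,0]])

```text
t: 11.95
tool_pos: [0.4082, -0.3305, 0.0987]
eef_rot: [0.001, 0.852, 0.524, 0.0]
force: [-0.5, 1.0, -3.8]
finger_gap: 0.21
```

Run:
```python
from h import *
a=load("s3");b=load("d3");an=lambda v:np.degrees(np.arctan2(v[1],v[0]))
S=[(296.4,183.8),(322,257),(362.4,361)];D=[(298.4,182),(276,244.4),(242,345.2)]
for f,q in((a,S),(b,D)):
    w=[onz(f,x,.04) for x in q];print(np.round(w,4).tolist(),an(w[2]-w[0]),an(w[2]-w[1]))
t=[tri([(a,x),(b,y)]) for x,y in zip(S,D)];print(np.round(t,4).tolist(),an(t[2]-t[0]))
# eye of seated bearer, dot
for n,x,y in [("eye",(270+142/2.5,165+43/2.5),(200+310/2.5,160+79/2.5)),("dot",(270+104/2.5,165+55/2.5),(200+273/2.5,160+73/2.5))]:
    print(n,onz(a,x,.04),onz(b,y,.04))
```

```text
[[0.6213, -0.1278, 0.04], [0.6626, 0.0801, 0.04], [0.7012, 0.3134, 0.04]] 79.73923304908304 80.60377376467063
[[0.6213, -0.1242, 0.04], [0.6597, 0.0777, 0.04], [0.7005, 0.3145, 0.04]] 79.77177115453132 80.22540047196792
[[0.6211, -0.129, 0.0364], [0.6609, 0.0774, 0.037], [0.7009, 0.3133, 0.0374]] 79.77779533638827
eye [ 0.55156055 -0.09492685  0.04      ] [ 0.55200471 -0.09285698  0.04      ]
dot [ 0.59230849 -0.10057292  0.04      ] [ 0.59116015 -0.09957443  0.04      ]
```

>>> step_arm(translation=[[0,0,0],[0,0,0],[0,0,0],[0,0,0],[0,0,0]], rot=[[0,0,7.1],[0,0,7.1],[0,0,7.1],[0,0,7.1],[0,0,0]])

```text
t: 12.37
tool_pos: [0.4069, -0.3292, 0.0963]
eef_rot: [-0.002, 0.955, 0.298, -0.001]
force: [0.7, 0.2, -4.3]
finger_gap: 0.212
```

>>> step_arm(translation=[[0.0268,-0.0183,0],[0.0268,-0.0183,0],[0.0268,-0.0183,0],[0.0268,-0.0183,0],[0.0268,-0.0183,0],[0.0268,-0.0183,0],[0.0268,-0.0183,0],[0.0268,-0.0183,0],[0.0268,-0.0183,0],[0.0268,-0.0183,0],[0.0268,-0.0183,0],[0.0268,-0.0183,0]], rot=[[0,0,0],[0,0,0],[0,0,0],[0,0,0],[0,0,0],[0,0,0],[0,0,0],[0,0,0],[0,0,0],[0,0,0],[0,0,0],[0,0,0]])

```text
t: 13.37
tool_pos: [0.5457, 0.0356, 0.0969]
eef_rot: [-0.001, 0.954, 0.301, -0.001]
force: [-0.0, 0.5, -3.7]
finger_gap: 0.207
```

>>> step_arm(translation=[[0,0,0],[0,0,0],[0,0,0]], rot=[[0,0,0],[0,0,0],[0,0,0]])

```text
t: 13.62
tool_pos: [0.5452, 0.0337, 0.0971]
eef_rot: [-0.0, 0.954, 0.3, -0.001]
force: [-0.5, -0.3, -4.0]
finger_gap: 0.213
```

```bash
cat > st.py <<'E'
from h import *
s=read_state();M=R.from_quat(np.roll(s["eef_rot"],-1)).as_matrix();p=s["tool_pos"]
print(s["t"],p.round(4),"yaw_y",np.degrees(np.arctan2(M[1,1],M[0,1])).round(2),"tz",M[:,2].round(3),s["finger_gap"])
c=np.array([[.9843,-.1762],[.1762,.9843]])
print("F in corner axes",(c@s["force"][:2]).round(1),s["force"][2].round(1),"torque",s["wrist_torque"].round(2))
print("TCP in corner frame",(c@(p[:2]-[.630,-.0856])).round(4),"shift home (tool)",(M.T@(np.array([.567,.0048,p[2]])-p)).round(4))
E
python3 st.py
python3 - <<'E'
from h import *
a=grab_frame("scene");b=grab_frame("side");w=grab_frame("wrist");save("w5",w);save("s5",a);save("d5",b)
def c(i,u,v,w,h,k): return cv2.resize(i[v:v+h,u:u+w],None,fx=k,fy=k,interpolation=cv2.INTER_CUBIC)
o=np.hstack([c(a["img"],270,120,130,170,3),c(b["img"],260,120,130,170,3)])
cv2.imwrite("pics/crop5.png",o[:,:,::-1])
E
```

```text
13.6167 [0.5452 0.0337 0.0971] yaw_y -55.03 tz [-0.003 -0.    -1.   ] 0.2133360617870251
F in corner axes [-0.4 -0.4] -4.0 torque [-0.01  0.24  0.  ]
TCP in corner frame [-0.1045  0.1025] shift home (tool) [ 0.0013  0.0362 -0.0001]
```

View pics/w5.png

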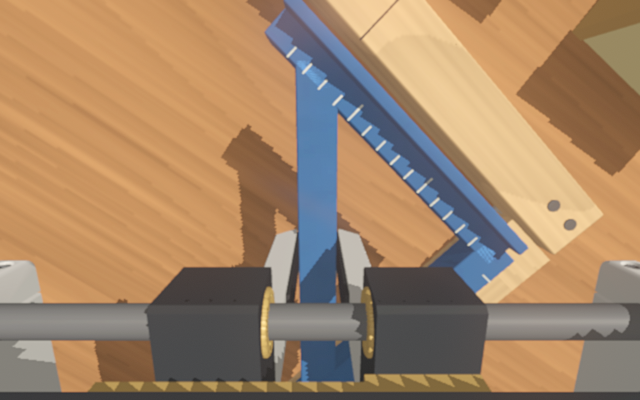

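The square is level over the inside corner with the lip beside the upright. I'll descend and approach.

>>> step_arm(translation=[[0,0,0.02],[0,0,0.025],[0,0,0.02],[0,0,0.015],[0,0,0.005],[0,0,0],[0.0013,0.008,0],[0,0.008,0],[0,0.006,0],[0,0.005,0],[0,0.003,0],[0,0,0]], rot=[[0,0,0],[0,0,0],[0,0,0],[0,0,0],[0,0,0],[0,0,0],[0,0,0],[0,0,0],[0,0,0],[0,0,0],[0,0,0],[0,0,0]])

```text
t: 14.77
tool_pos: [0.5652, 0.0092, 0.0136]
eef_rot: [0.0, 0.954, 0.299, 0.0]
force: [0.5, -0.1, -3.4]
finger_gap: 0.206
```

```bash
python3 st.py
```

```text
14.7667 [0.5652 0.0092 0.0136] yaw_y -55.23 tz [ 0.001 -0.    -1.   ] 0.20604691893710833
F in corner axes [ 0.5 -0.1] -3.4 torque [-0.05  0.19 -0.05]
TCP in corner frame [-0.0805  0.0818] shift home (tool) [-0.001   0.0046  0.    ]
```

>>> step_arm(translation=[[0,0.0015,0.001],[0,0.0015,0.001],[0,0,0],[0,0,0]], rot=[[0,0,0],[0,0,0],[0,0,0],[0,0,0]])

```text
t: 15.1
tool_pos: [0.5655, 0.0076, 0.011]
eef_rot: [-0.0, 0.954, 0.299, -0.001]
force: [-0.5, 0.1, -3.3]
finger_gap: 0.208
```

```bash
python3 st.py
```

```text
15.1 [0.5655 0.0076 0.011 ] yaw_y -55.17 tz [-0.001  0.    -1.   ] 0.20792111468556734
F in corner axes [-0.5  0. ] -3.3 torque [ 0.05  0.51 -0.14]
TCP in corner frame [-0.0799  0.0804] shift home (tool) [-0.0004  0.0032 -0.    ]
```

>>> step_arm(translation=[[0,0.0015,0],[0,0.0015,0],[0,0,0],[0,0,0]], rot=[[0,0,0],[0,0,0],[0,0,0],[0,0,0]])

```text
t: 15.43
tool_pos: [0.5652, 0.0062, 0.0106]
eef_rot: [-0.002, 0.954, 0.299, -0.002]
force: [-5.1, 3.7, -2.9]
finger_gap: 0.206
```

```bash
python3 st.py
```

```text
15.4333 [0.5652 0.0062 0.0106] yaw_y -55.2 tz [-0.005  0.002 -1.   ] 0.20617348995548473
F in corner axes [-5.7  2.8] -2.9 torque [ 0.62  0.92 -0.07]
TCP in corner frame [-0.0799  0.079 ] shift home (tool) [ 0.0006  0.0022 -0.    ]
```

>>> step_arm(translation=[[-0.001,0.0015,0],[-0.001,0.0015,0],[0,0,0],[0,0,0]], rot=[[0,0,0],[0,0,0],[0,0,0],[0,0,0]])

```text
t: 15.77
tool_pos: [0.5648, 0.0046, 0.0105]
eef_rot: [-0.004, 0.954, 0.298, -0.002]
force: [-3.6, 9.0, -2.4]
finger_gap: 0.209
```

```bash
python3 st.py
python3 - <<'E'
from h import *
a=grab_frame("scene");b=grab_frame("side");w=grab_frame("wrist");save("w6",w)
def c(i,u,v,w,h,k): return cv2.resize(i[v:v+h,u:u+w],None,fx=k,fy=k,interpolation=cv2.INTER_CUBIC)
o=np.hstack([c(a["img"],285,160,130,100,3),c(b["img"],270,165,130,100,3)])
o=np.vstack([o,cv2.resize(w["img"][0:290,140:640],(780,300*780//520*290//300))[:300]])
cv2.imwrite("pics/crop6.png",o[:,:,::-1]);print(o.shape)
E
```

```text
15.7667 [0.5648 0.0046 0.0105] yaw_y -55.27 tz [-0.006  0.005 -1.   ] 0.2085434542951772
F in corner axes [-5.1  8.2] -2.4 torque [ 1.56  0.97 -0.01]
TCP in corner frame [-0.0801  0.0773] shift home (tool) [ 0.0019  0.0011 -0.    ]
(600, 780, 3)
```

View pics/crop6.png

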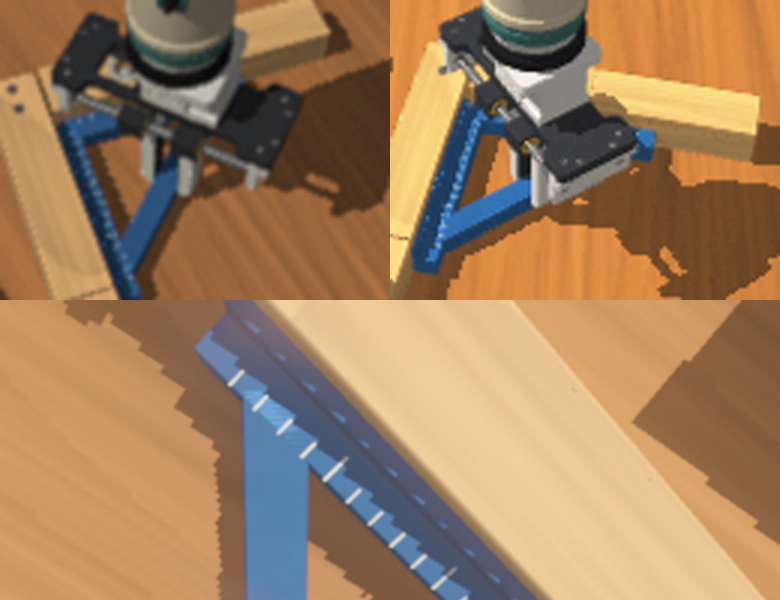

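>>> step_arm(translation=[[0.0003,0.001,0],[0.0003,0.001,0],[0.0002,0.001,0],[0,0,0],[0,0,0],[0,0,0]], rot=[[0,0,0],[0,0,0],[0,0,0],[0,0,0],[0,0,0],[0,0,0]])

```text
t: 16.42
tool_pos: [0.5649, 0.0045, 0.0104]
eef_rot: [-0.006, 0.954, 0.298, -0.004]
force: [-7.7, 14.0, 0.7]
finger_gap: 0.212
```

```bash
python3 st.py
```

```text
16.4167 [0.5649 0.0045 0.0104] yaw_y -55.3 tz [-0.01   0.008 -1.   ] 0.2120129895515399
F in corner axes [-10.1  12.4] 0.7 torque [ 2.28  1.52 -0.06]
TCP in corner frame [-0.08    0.0772] shift home (tool) [ 0.0019  0.001  -0.    ]
```

Run:
```python
from h import *
a=grab_frame("scene");b=grab_frame("side");save("s7",a);save("d7",b)
def c(i,u,v,w,h,k): return cv2.resize(i[v:v+h,u:u+w],None,fx=k,fy=k,interpolation=cv2.INTER_CUBIC)
o=np.hstack([c(a["img"],280,150,133,100,3),c(b["img"],400,180,0+133,100,3)]) if 0 else np.vstack([c(a["img"],285,155,130,50,6),c(b["img"],400,175,130,50,6)])
o=np.vstack([c(a["img"],285,155,130,50,6),c(b["img"],285,165,130,50,6)])
cv2.imwrite("pics/crop7.png",o[:,:,::-1]);print(o.shape)
```

```text
(600, 780, 3)
```

View pics/crop7.png

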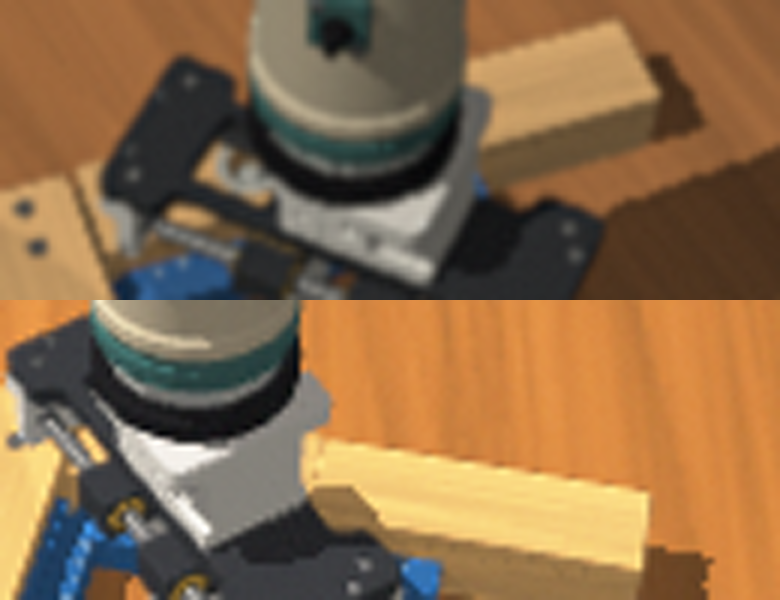

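```bash
python3 - <<'E'
from h import *
a=load("s7");b=load("d7");an=lambda v:np.degrees(np.arctan2(v[1],v[0]))
for f,q,e in((a,[(388,158.3),(394.7,170.3)],(.5516,-.0949)),(b,[(393,196.7),(392.2,209.7)],(.552,-.0929))):
    w=[onz(f,x,.04) for x in q];m=(w[0]+w[1])/2;print(np.round(w,4).tolist(),np.linalg.norm(w[0]-w[1]),"axis",an(np.array(e)-m[:2]),np.linalg.norm(np.array(e)-m[:2]))
E
python3 st.py
```

```text
[[0.3724, -0.084, 0.04], [0.3794, -0.0427, 0.04]] 0.04180645566927446 axis -10.180430936521075 0.17849147890376096
[[0.3724, -0.0832, 0.04], [0.3783, -0.0393, 0.04]] 0.044204099034268834 axis -10.159502656579003 0.17942935781299485
16.5167 [0.5648 0.0045 0.0104] yaw_y -55.3 tz [-0.01   0.008 -1.   ] 0.21150830444656238
F in corner axes [-10.7  11.5] 0.9 torque [2.23 1.5  0.01]
TCP in corner frame [-0.08    0.0772] shift home (tool) [ 0.0019  0.001  -0.    ]
```

Both cameras put the bearer axis at −10.2°, against −10.15° for square. Forces are about 10 and 12 N. I'll hold briefly, then hand in.

>>> step_arm(translation=[[0,0,0],[0,0,0],[0,0,0],[0,0,0],[0,0,0],[0,0,0],[0,0,0],[0,0,0]], rot=[[0,0,0],[0,0,0],[0,0,0],[0,0,0],[0,0,0],[0,0,0],[0,0,0],[0,0,0]])

```text
t: 17.18
tool_pos: [0.5648, 0.0045, 0.0104]
eef_rot: [-0.006, 0.954, 0.298, -0.004]
force: [-8.7, 14.0, 0.6]
finger_gap: 0.211
```

```bash
python3 st.py; python3 -c "
from workcell import *
print(job_done())"
```

```text
17.1833 [0.5648 0.0045 0.0104] yaw_y -55.3 tz [-0.01   0.008 -1.   ] 0.21097735210100432
F in corner axes [-11.1  12.3] 0.6 torque [ 2.27  1.45 -0.03]
TCP in corner frame [-0.08    0.0772] shift home (tool) [ 0.0019  0.001  -0.    ]
the job is handed in; nothing more can be done
None
```

The bearer is down over the spigot and the blue square is pressed into the inside corner, still gripped. I handed the job in at about 17 s; no verdict is reported.

- **Bearer:** it bottomed on the bench with about 20 N of reaction, and a later picture showed the spigot nose in the hole. Both cameras put its axis at −10.2°, against −10.15° for square to the upright.
- **Square:** the last readings were about 11 N against the upright and 12 N against the bearer, with almost no yaw torque. It was level to about 0.013 rad, a couple of millimetres off the bench, and the arm was still. The opening was 19.8 mm on the 20 mm bar, with the grip fixed at half the maximum.
- **Disagreement:** the tool stopped about 2 mm short of my estimated home position, measured square to the upright. I put this down to calibration error, because the force rose there without further movement and the lip looked flush.
- **Cheeses and tin:** I did not go near them, but I did not measure their positions again at the end.

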